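Sweep the used caps into the collecting bay

TASK

Sweep the three used red caps across the worktop with the fingertips into the low three-walled collecting bay, through its open side, so that each lies wholly inside; push them only, never pick them up or carry them. Leave the blue cap, which is still needed, and the two small bottles standing round the work where they are.

Things in the scene. Friction and masses are not known exactly. Their poses are not given: they have to be found in the camera images.
- bay: Collecting bay fixed to the worktop: three aluminium walls, 5 mm thick, 25 mm high, round a grey floor level with the worktop; the fourth side is open, with no lip. Inside 110 mm deep (x), 180 mm wide (y). Origin on the floor at the centre of the inside; x points level from the open side (x = -55 mm) to the back wall (inner face x = +55 mm), z up; side walls' inner faces at y = -90 and +90 mm.
- bay_mouth (a point): Middle of the bay's open side, at worktop height; axes as the bay's. The open side faces the robot, turned by up to 15 degrees either way. Outside each side wall a flat mounting tab sticks out 16 mm.
- red_cap_a: Red ribbed plastic screw cap, a disc 24 mm across and 14 mm high, lying loose on the worktop among the other caps, 15 g. Origin at the centre of its underside.
- red_cap_b: Red ribbed plastic screw cap, a disc 24 mm across and 14 mm high, lying loose on the worktop among the other caps, 15 g. Origin at the centre of its underside.
- red_cap_c: Red ribbed plastic screw cap, a disc 24 mm across and 14 mm high, lying loose on the worktop among the other caps, 15 g. Origin at the centre of its underside.
- blue_cap: Blue ribbed plastic screw cap, a disc 24 mm across and 14 mm high, lying loose on the worktop among the other caps, 15 g. Origin at the centre of its underside. It is to stay where it lies. The four caps lie in a loose row before the bay's open side, at least 60 mm apart between centres; which is where varies.
- oil: Small brown bottle with a black cap, 25 mm across, 62 mm tall, standing loose to one side before the bay, 50 g. Origin at the centre of its underside, z up.
- dropper: Small white dropper bottle with a black tip, 23 mm across, 64 mm tall, standing loose to one side before the bay, 50 g. Origin at the centre of its underside, z up.
Mind the look-alikes: they are no part of the job. Leave any turquoise or yellow look-alike of the red_cap_a alone.

How it is judged:
By the outcome, as a careful person would: the job done as asked, in the order asked, and still so for the second after the job is handed in, with the robot touching nothing.
It also fails if it takes over 64 s, if anything falls off the work surface, if the arm or the gripper's body presses on something with over 40 N, if the wrist force passes 120 N, or if a joint passes its speed limit or range.

ROBOT

A 6-joint arm with a two-finger parallel gripper is mounted at the origin on a cart in front of the work surface, level with it; the furniture and walls round the work are solid. World frame = base frame: x ahead of the robot, y to its left, z up, the work surface at z = 0. Lengths are in m, angles in rad, forces in N, time in s.
With the tool pointing down it reaches from about 0.275 to 0.75 m from the base axis. Payload 10.2 kg.
Tool frame: the origin (TCP) lies midway between the tips of the shut fingers; the grasp point (between the pads) lies 19 mm behind it (env.hold_point_z is the distance from the TCP to the grasp point, in m); z points along the fingers, y is the line along which they close (so a half turn about z gives the same grasp; the last joint's range is limited). The gripper opens to 85 mm and grips with 20 to 120 N. Pads are 22 mm wide; open, the fingers measure 114 mm over their backs; the gripper's body (76 mm by 85 mm) begins 54 mm behind the grasp point. The pads swing forward as they close: fully open they stand 13 mm farther back than shut.
Start: joints at [-1.389, 0.313, 1.498, -0, 1.331, -0.223], TCP at [0.207, -0.483, 0.231] pointing down, gripper open.
Joint ranges: [-2.94, 2.94], [-0.97, 2.17], [0.19, 2.56], [-1.23, 4.37], [0.02, 3.11], [-2.88, 2.88]. Speed limits (rad/s): [2.39, 2.39, 3.01, 3.14, 3.14, 3.14].

INTERFACE

Orientations are given as [roll, pitch, yaw] about the fixed x, y, z axes, in that order (R = Rz(yaw) Ry(pitch) Rx(roll)).
In Python, from station import readout, vision, env gives the robot as it stands.
- The arm moves only by the tool apply_moves, never from a script. Its argument "targets" is a list of rows, each an object of numbers: "grip": the opening, from 0 (shut) to 1 (fully open); "tx", "ty", "tz": the shift along the world's x, y, z in units of 50 mm (1.0 is 50 mm); "rx", "ry", "rz": the turn, a rotation vector about the world's x, y, z in units of 5 degrees (1.0 is 5 degrees). A call has exactly 10 rows; each row is the pose to reach, as a shift and turn from the pose commanded when the call began; what a row does not reach only later rows make up. A row lasts 1/10 s, in which the tool goes at most 50 mm and 8.59 degrees, less where a joint would pass 70% of its speed; a pose out of reach is approached as far as the arm can. A call with a gripper value outside its range is refused whole. The fingers move at their own pace and stop on an object; "squeeze" is the grip in N (left out, the last holds). Time passes only in rows, so rows that repeat a pose let the fingers close, or fill a call up. It gives the time, the measured TCP pose, the force, the opening and the grip force at its end, in the units of the state.
- readout.read_state(): the state, without advancing time (a new reading comes with each control period).
- vision.get_image(name): name is "side" or "top"; returns a dict with "frame" (480x640x3 uint8, red, green, blue), "camera_matrix" (3x3 intrinsics, pixels), "T" (4x4, takes a point from camera to world coordinates). Camera axes: x right, y down, z forward; pixel columns grow to the right and rows downward; lengths in m; the calibration is good to about 2 mm. A picture is of the moment at which its call begins. There is no depth.
- env.hand_in(): hands the job in; it is judged then, once.
The state is a dict: "clock": time; "qpos": joint angles; "dq": joint speeds; "joint_torque": joint torques, N m; "tool_pos": TCP position; "tool_rot": TCP orientation; "contact_force": force on the tool from outside, world axes, zero at the start; "torque": the same for the moment, N m; "width": opening from 0.0 (shut) to 1.0 (fully open); "gripper_force": force on a finger pad.
Only numpy, scipy, OpenCV 4.12 (cv2) and the standard library are available. Lean on these libraries where they do the work, as an engineer would, in place of code of your own. Each camera call takes 0.05 s, during which the arm holds its last target. There are 200 camera calls.

## Working session

There is one attempt and no reset: what is moved stays moved. The work goes in short steps, Python scripts to look and compute and a tool call to move; the robot and the scene stay as the last step left them, time stands still between calls to the robot, and variables do not carry over. Pictures are saved under pics/ and viewed, at most 10 in all, crops included, and the job is handed in when it is done.

Besides the shell and the picture viewer there is one more tool, called after "Request:" as name(argument=value, ...), one argument or row to a line, values as JSON. apply_moves: Moves the arm, as the interface text tells. Its arguments: {"type":"object","properties":{"targets":{"type":"array","items":{"type":"object","properties":{"grip":{"type":"number"},"tx":{"type":"number"},"ty":{"type":"number"},"tz":{"type":"number"},"rx":{"type":"number"},"ry":{"type":"number"},"rz":{"type":"number"}}}},"squeeze":{"type":"number"}},"required":["targets"]}

```bash
mkdir -p pics; cat > h.py <<'E'
import numpy as np, cv2
from station import readout, vision, env
def look(n): 
    d=vision.get_image(n); return d
def ray(d,u,v,z):
    K=np.array(d["camera_matrix"]);T=np.array(d["T"])
    r=T[:3,:3]@np.linalg.solve(K,[u,v,1.]);o=T[:3,3]
    return (o+r*(z-o[2])/r[2])[:2]
def blobs(d,lo,hi,z,amin=30):
    h=cv2.cvtColor(d["frame"],cv2.COLOR_RGB2HSV)
    m=cv2.inRange(h,lo,hi)
    if lo[0]==0: m|=cv2.inRange(h,(172,lo[1],lo[2]),(180,255,255))
    n,l,s,c=cv2.connectedComponentsWithStats(m)
    return [(int(s[i,4]),c[i].round(1).tolist(),s[i,:4].tolist(),ray(d,*c[i],z).round(4).tolist()) for i in range(1,n) if s[i,4]>=amin]
RED=((0,120,60),(8,255,255));BLUE=((100,110,50),(130,255,255))
E
python3 - <<'E'
from h import *
for n in("top","side"):
    d=look(n); cv2.imwrite(f"pics/{n}0.png",d["frame"][:,:,::-1])
    print(n,np.array(d["T"]).round(3).tolist(),np.array(d["camera_matrix"]).round(1).tolist())
    for k,c in(("red",RED),("blue",BLUE)): 
        for b in blobs(d,*c,.014): print(k,b)
print(readout.read_state())
E
```

```text
top [[0.001, -0.995, 0.104, 0.453], [-1.0, 0.001, 0.02, -0.036], [-0.02, -0.104, -0.994, 0.903], [0.0, 0.0, 0.0, 1.0]] [[500.8, 0.0, 322.8], [0.0, 500.8, 239.5], [0.0, 0.0, 1.0]]
red (188, [260.3, 65.2], [250, 53, 21, 22], [0.8719, 0.0977])
red (123, [338.4, 253.2], [333, 247, 12, 13], [0.5219, -0.0463])
red (120, [292.6, 262.8], [287, 257, 12, 13], [0.5049, 0.0351])
red (123, [245.6, 265.0], [240, 259, 12, 13], [0.5009, 0.1188])
blue (50, [282.3, 72.6], [279, 65, 9, 14], [0.8573, 0.0567])
blue (76, [553.8, 73.3], [548, 69, 12, 11], [0.8518, -0.4414])
blue (68, [523.5, 75.8], [518, 72, 11, 9], [0.8475, -0.3861])
blue (234, [519.6, 143.9], [514, 130, 13, 30], [0.7196, -0.3739])
blue (53, [122.1, 183.5], [118, 177, 12, 14], [0.6494, 0.3469])
blue (116, [378.5, 246.1], [373, 240, 12, 13], [0.5345, -0.1176])
blue (152, [515.2, 295.9], [509, 274, 13, 45], [0.4466, -0.3553])
side [[0.989, -0.083, 0.123, 0.398], [-0.148, -0.527, 0.837, -0.8], [-0.005, -0.846, -0.534, 0.547], [0.0, 0.0, 0.0, 1.0]] [[577.6, 0.0, 325.0], [0.0, 577.6, 240.2], [0.0, 0.0, 1.0]]
red (108, [493.4, 187.2], [490, 180
[... 716 characters left out ...]
 [0.4475, -0.3616])
{'clock': 0.1, 'qpos': array([-1.38947362e+00,  3.13373970e-01,  1.49834616e+00, -5.63992041e-06,
        1.33098483e+00, -2.23370010e-01]), 'dq': array([-0.0010737 , -0.0021827 , -0.0022373 , -0.00141574,  0.0007104 ,
        0.00025178]), 'joint_torque': array([ 2.58437234e-03, -4.12900078e+01, -2.60144252e+01, -1.83578290e-04,
        2.99321713e-03,  1.55252553e-05]), 'tool_pos': array([ 0.20667262, -0.48236825,  0.2308082 ]), 'tool_rot': array([-3.14050677e+00, -2.41052360e-04,  4.04693928e-01]), 'contact_force': array([-0.65366949, -0.05688661,  0.36063996]), 'torque': array([ 0.05217338,  0.01432271, -0.05769144]), 'gripper_force': 0.0, 'width': 0.9992032068986073}
```

View pics/top0.png

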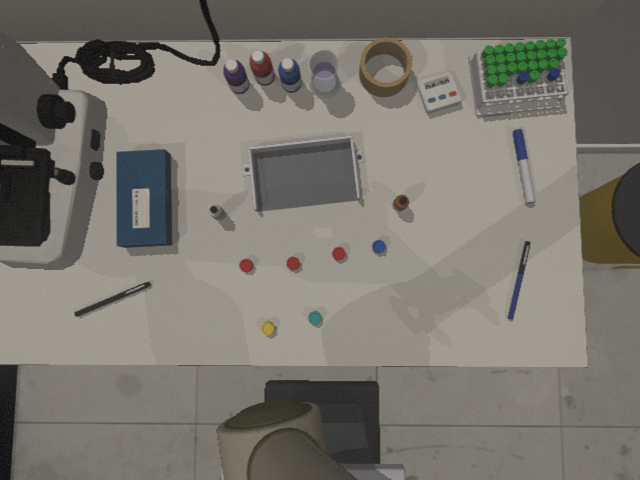

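View pics/side0.png

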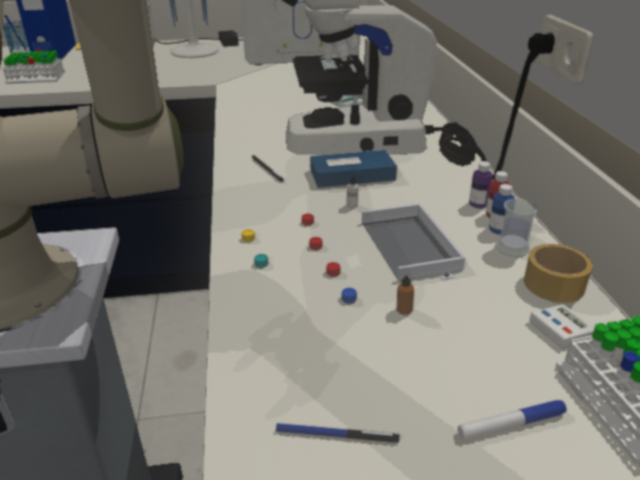

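Top view: red caps at (338,253), (293,263), (246,265); blue at (379,246); bay floor about (257–358, 145–210); dropper at (217,213), oil at (401,203). The side view agrees. Next I measure the bay's inside corners and the bottles.

```bash
python3 - <<'E'
from h import *
d=look("top");f=d["frame"]
cv2.imwrite("pics/crop.png",cv2.resize(f[125:285,195:425],None,fx=3.4,fy=3.4,interpolation=cv2.INTER_CUBIC)[:,:,::-1])
h=cv2.cvtColor(f,cv2.COLOR_RGB2HSV); print("floor hsv",h[180,305],h[225,305],h[170,255])
m=(cv2.inRange(h[:,:,2],60,125)); m[:135]=0;m[225:]=0;m[:,:245]=0;m[:,370:]=0
n,l,s,c=cv2.connectedComponentsWithStats(m); i=l[180,305]; print(s[i],c[i])
q=cv2.approxPolyDP(cv2.convexHull(np.argwhere(l==i)[:,::-1].astype(np.int32)),5,True)[:,0]
for p in q: print(p,ray(d,*p,0).round(4),ray(d,*p,.025).round(4))
E
```

```text
floor hsv [150   5  94] [ 18  25 152] [173  16  63]
[ 250  138  114   79 6613] [304.96869802 174.73839407]
[363 206] [ 0.6091 -0.0915] [ 0.6048 -0.09  ]
[261 216] [0.5911 0.0946] [0.5873 0.091 ]
[250 149] [0.7166 0.1168] [0.7093 0.1125]
[350 138] [ 0.7365 -0.0685] [ 0.7287 -0.0676]
[361 156] [ 0.7024 -0.0885] [ 0.6955 -0.0871]
```

View pics/crop.png

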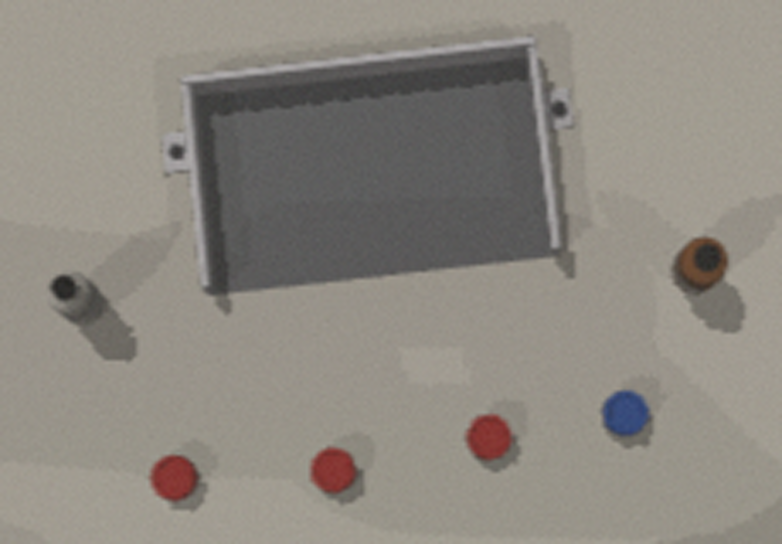

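Bay centre is about (0.664, 0.015), yaw 6.5°. I go to a point behind the right-hand red cap (A), with the fingers opened about 16 mm to cradle the cap.

Request:
apply_moves(
  targets=[
    {"tx": 0.4, "ty": 0.65, "tz": -0.2, "rz": -0.25, "grip": 0.19},
    {"tx": 0.85, "ty": 1.35, "tz": -0.4, "rz": -0.5, "grip": 0.19},
    {"tx": 1.3, "ty": 2.05, "tz": -0.6, "rz": -0.8, "grip": 0.19},
    {"tx": 1.75, "ty": 2.75, "tz": -0.8, "rz": -1.1, "grip": 0.19},
    {"tx": 2.2, "ty": 3.45, "tz": -1.05, "rz": -1.4, "grip": 0.19},
    {"tx": 2.65, "ty": 4.15, "tz": -1.25, "rz": -1.7, "grip": 0.19},
    {"tx": 3.1, "ty": 4.85, "tz": -1.45, "rz": -2.0, "grip": 0.19},
    {"tx": 3.55, "ty": 5.55, "tz": -1.7, "rz": -2.3, "grip": 0.19},
    {"tx": 4.0, "ty": 6.25, "tz": -1.9, "rz": -2.5, "grip": 0.19},
    {"tx": 4.4, "ty": 6.85, "tz": -2.1, "rz": -2.7, "grip": 0.19},
  ],
)

```text
invalid input
```

Request:
apply_moves(
  targets=[
    {"tx": 0.3, "ty": 0.5, "tz": -0.15, "rz": -0.2, "grip": 0.19},
    {"tx": 0.6, "ty": 0.95, "tz": -0.3, "rz": -0.4, "grip": 0.19},
    {"tx": 0.9, "ty": 1.35, "tz": -0.45, "rz": -0.55, "grip": 0.19},
    {"tx": 1.0, "ty": 1.6, "tz": -0.5, "rz": -0.64, "grip": 0.19},
    {"tx": 1.1, "ty": 1.73, "tz": -0.5, "rz": -0.64, "grip": 0.19},
    {"tx": 1.1, "ty": 1.73, "tz": -0.5, "rz": -0.64, "grip": 0.19},
    {"tx": 1.1, "ty": 1.73, "tz": -0.5, "rz": -0.64, "grip": 0.19},
    {"tx": 1.1, "ty": 1.73, "tz": -0.5, "rz": -0.64, "grip": 0.19},
    {"tx": 1.1, "ty": 1.73, "tz": -0.5, "rz": -0.64, "grip": 0.19},
    {"tx": 1.1, "ty": 1.73, "tz": -0.5, "rz": -0.64, "grip": 0.19},
  ],
)

```text
invalid input
```

Request:
apply_moves(
  targets=[
    {"tx": 0.4, "ty": 0.65, "tz": -0.2, "rx": 0, "ry": 0, "rz": -0.25, "grip": 0.19},
    {"tx": 0.85, "ty": 1.35, "tz": -0.4, "rx": 0, "ry": 0, "rz": -0.5, "grip": 0.19},
    {"tx": 1.3, "ty": 2.05, "tz": -0.6, "rx": 0, "ry": 0, "rz": -0.8, "grip": 0.19},
    {"tx": 1.75, "ty": 2.75, "tz": -0.8, "rx": 0, "ry": 0, "rz": -1.1, "grip": 0.19},
    {"tx": 2.2, "ty": 3.45, "tz": -1.05, "rx": 0, "ry": 0, "rz": -1.4, "grip": 0.19},
    {"tx": 2.65, "ty": 4.15, "tz": -1.25, "rx": 0, "ry": 0, "rz": -1.7, "grip": 0.19},
    {"tx": 3.1, "ty": 4.85, "tz": -1.45, "rx": 0, "ry": 0, "rz": -2.0, "grip": 0.19},
    {"tx": 3.55, "ty": 5.55, "tz": -1.7, "rx": 0, "ry": 0, "rz": -2.3, "grip": 0.19},
    {"tx": 4.0, "ty": 6.25, "tz": -1.9, "rx": 0, "ry": 0, "rz": -2.5, "grip": 0.19},
    {"tx": 4.4, "ty": 6.85, "tz": -2.1, "rx": 0, "ry": 0, "rz": -2.7, "grip": 0.19},
  ],
  squeeze=20,
)

```text
clock: 1.15
tool_pos: [0.4274, -0.1382, 0.1258]
tool_rot: [-3.141, 0.0, 0.169]
contact_force: [1.0, -0.3, 0.3]
width: 0.19
gripper_force: 0.0
```

Request:
apply_moves(
  targets=[
    {"tx": 0.3, "ty": 0.5, "tz": -0.15, "rx": 0, "ry": 0, "rz": -0.2, "grip": 0.19},
    {"tx": 0.6, "ty": 0.95, "tz": -0.3, "rx": 0, "ry": 0, "rz": -0.4, "grip": 0.19},
    {"tx": 0.9, "ty": 1.35, "tz": -0.4, "rx": 0, "ry": 0, "rz": -0.55, "grip": 0.19},
    {"tx": 1.05, "ty": 1.6, "tz": -0.5, "rx": 0, "ry": 0, "rz": -0.64, "grip": 0.19},
    {"tx": 1.1, "ty": 1.72, "tz": -0.6, "rx": 0, "ry": 0, "rz": -0.64, "grip": 0.19},
    {"tx": 1.1, "ty": 1.72, "tz": -0.9, "rx": 0, "ry": 0, "rz": -0.64, "grip": 0.19},
    {"tx": 1.1, "ty": 1.72, "tz": -1.3, "rx": 0, "ry": 0, "rz": -0.64, "grip": 0.19},
    {"tx": 1.1, "ty": 1.72, "tz": -1.7, "rx": 0, "ry": 0, "rz": -0.64, "grip": 0.19},
    {"tx": 1.1, "ty": 1.72, "tz": -1.9, "rx": 0, "ry": 0, "rz": -0.64, "grip": 0.19},
    {"tx": 1.1, "ty": 1.72, "tz": -1.9, "rx": 0, "ry": 0, "rz": -0.64, "grip": 0.19},
  ],
)

```text
clock: 2.15
tool_pos: [0.481, -0.0541, 0.0303]
tool_rot: [-3.141, 0.002, 0.113]
contact_force: [0.3, 0.7, 0.4]
width: 0.193
gripper_force: 0.0
```

```bash
python3 - <<'E'
from h import *
for n in("top","side"):
    d=look(n);cv2.imwrite(f"pics/{n}1.png",cv2.resize(d["frame"][150:350,200:440] ,None,fx=3,fy=3,interpolation=cv2.INTER_CUBIC)[:,:,::-1])
    print(n,[b for b in blobs(d,*RED,.014)])
print(readout.read_state()["tool_pos"])
E
```

```text
top [(185, [260.6, 65.2], [250, 53, 21, 21], [0.8719, 0.0971]), (126, [245.7, 265.0], [240, 259, 13, 13], [0.5009, 0.1186])]
side [(104, [493.5, 187.2], [490, 180, 10, 17], [0.8865, 0.1801]), (134, [332.8, 268.7], [327, 263, 13, 13], [0.5208, -0.0513])]
[ 0.48200484 -0.05436881  0.03184369]
```

View pics/side1.png

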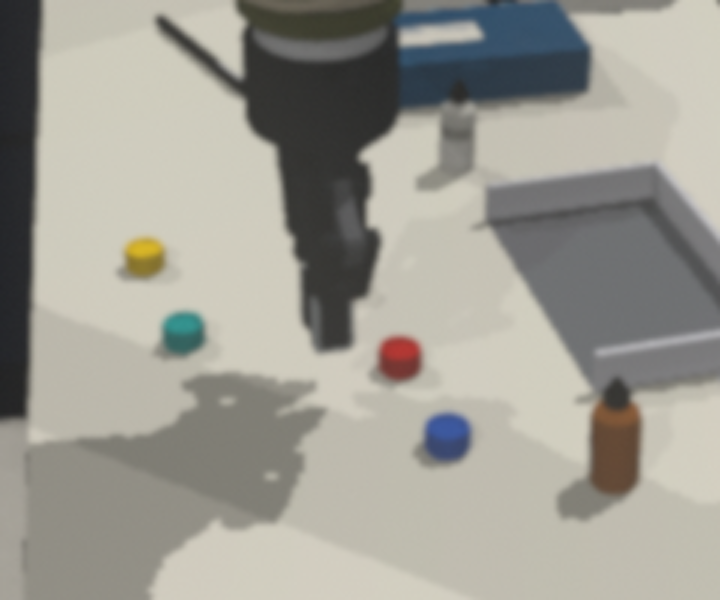

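The side crop shows the fingertips just behind cap A (crop 400,358), clear of everything else. Lowering and pushing.

Request:
apply_moves(
  targets=[
    {"tx": 0, "ty": 0.02, "tz": -0.2, "rx": 0, "ry": 0, "rz": 0, "grip": 0.19},
    {"tx": 0, "ty": 0.02, "tz": -0.42, "rx": 0, "ry": 0, "rz": 0, "grip": 0.19},
    {"tx": 0.05, "ty": 0.02, "tz": -0.52, "rx": 0, "ry": 0, "rz": 0, "grip": 0.19},
    {"tx": 0.2, "ty": 0.04, "tz": -0.52, "rx": 0, "ry": 0, "rz": 0, "grip": 0.19},
    {"tx": 0.35, "ty": 0.06, "tz": -0.52, "rx": 0, "ry": 0, "rz": 0, "grip": 0.19},
    {"tx": 0.5, "ty": 0.08, "tz": -0.52, "rx": 0, "ry": 0, "rz": 0, "grip": 0.19},
    {"tx": 0.65, "ty": 0.1, "tz": -0.52, "rx": 0, "ry": 0, "rz": 0, "grip": 0.19},
    {"tx": 0.85, "ty": 0.12, "tz": -0.52, "rx": 0, "ry": 0, "rz": 0, "grip": 0.19},
    {"tx": 1.05, "ty": 0.14, "tz": -0.52, "rx": 0, "ry": 0, "rz": 0, "grip": 0.19},
    {"tx": 1.25, "ty": 0.16, "tz": -0.52, "rx": 0, "ry": 0, "rz": 0, "grip": 0.19},
  ],
)

```text
clock: 3.25
tool_pos: [0.5452, -0.046, 0.0055]
tool_rot: [3.141, -0.0, 0.113]
contact_force: [-0.0, 0.7, 0.6]
width: 0.19
gripper_force: 0.1
```

```bash
python3 - <<'E'
from h import *
d=look("side");print(blobs(d,*RED,.014),blobs(d,*BLUE,.014)[4])
print(readout.read_state()["tool_pos"])
E
```

```text
[(103, [493.6, 187.2], [490, 180, 10, 17], [0.8867, 0.1805]), (92, [307.3, 218.8], [302, 214, 11, 11], [0.4999, 0.1134]), (109, [315.4, 242.7], [310, 238, 12, 11], [0.5036, 0.0299]), (88, [360.4, 265.7], [357, 260, 8, 13], [0.566, -0.05])] (158, [499.9, 201.7], [494, 194, 19, 19], [0.8747, 0.1203])
[ 0.54644833 -0.04600613  0.00566357]
```

Request:
apply_moves(
  targets=[
    {"tx": 0.22, "ty": 0.03, "tz": 0, "rx": 0, "ry": 0, "rz": 0, "grip": 0.19},
    {"tx": 0.46, "ty": 0.05, "tz": 0, "rx": 0, "ry": 0, "rz": 0, "grip": 0.19},
    {"tx": 0.7, "ty": 0.08, "tz": 0, "rx": 0, "ry": 0, "rz": 0, "grip": 0.19},
    {"tx": 0.95, "ty": 0.11, "tz": 0, "rx": 0, "ry": 0, "rz": 0, "grip": 0.19},
    {"tx": 1.2, "ty": 0.14, "tz": 0, "rx": 0, "ry": 0, "rz": 0, "grip": 0.19},
    {"tx": 1.45, "ty": 0.17, "tz": 0, "rx": 0, "ry": 0, "rz": 0, "grip": 0.19},
    {"tx": 1.7, "ty": 0.2, "tz": 0, "rx": 0, "ry": 0, "rz": 0, "grip": 0.19},
    {"tx": 1.92, "ty": 0.22, "tz": 0, "rx": 0, "ry": 0, "rz": 0, "grip": 0.19},
    {"tx": 2.08, "ty": 0.24, "tz": 0, "rx": 0, "ry": 0, "rz": 0, "grip": 0.19},
    {"tx": 2.16, "ty": 0.25, "tz": 0, "rx": 0, "ry": 0, "rz": 0, "grip": 0.19},
  ],
)

```text
clock: 4.3
tool_pos: [0.6527, -0.0334, 0.0053]
tool_rot: [3.142, -0.0, 0.114]
contact_force: [-0.8, -0.3, -0.1]
width: 0.187
gripper_force: 0.2
```

Request:
apply_moves(
  targets=[
    {"tx": -0.15, "ty": -0.02, "tz": 0, "rx": 0, "ry": 0, "rz": 0, "grip": 0.19},
    {"tx": -0.3, "ty": -0.04, "tz": 0.4, "rx": 0, "ry": 0, "rz": 0, "grip": 0.19},
    {"tx": -0.3, "ty": -0.04, "tz": 0.9, "rx": 0, "ry": 0, "rz": 0, "grip": 0.19},
    {"tx": -0.6, "ty": 0.1, "tz": 1.4, "rx": 0, "ry": 0, "rz": -0.3, "grip": 0.19},
    {"tx": -1.1, "ty": 0.3, "tz": 1.5, "rx": 0, "ry": 0, "rz": -0.7, "grip": 0.19},
    {"tx": -1.7, "ty": 0.55, "tz": 1.5, "rx": 0, "ry": 0, "rz": -1.1, "grip": 0.19},
    {"tx": -2.3, "ty": 0.8, "tz": 1.5, "rx": 0, "ry": 0, "rz": -1.5, "grip": 0.19},
    {"tx": -2.9, "ty": 1.05, "tz": 1.5, "rx": 0, "ry": 0, "rz": -1.9, "grip": 0.19},
    {"tx": -3.5, "ty": 1.3, "tz": 1.5, "rx": 0, "ry": 0, "rz": -2.3, "grip": 0.19},
    {"tx": -3.8, "ty": 1.4, "tz": 1.4, "rx": 0, "ry": 0, "rz": -2.48, "grip": 0.19},
  ],
)

```text
clock: 5.3
tool_pos: [0.4593, 0.0373, 0.0755]
tool_rot: [-3.142, 0.001, -0.104]
contact_force: [0.4, -0.2, -0.7]
width: 0.189
gripper_force: 0.0
```

```bash
python3 - <<'E'
from h import *
for n in("top","side"): 
  d=look(n);print([b[0:2]+b[3:] for b in blobs(d,*RED,.014)+blobs(d,*BLUE,.014) if .45<b[3][0]<.75 and abs(b[3][1])<.2])
s=readout.read_state();print(s["tool_pos"],s["tool_rot"])
E
```

```text
[(132, [330.4, 170.4], [0.6722, -0.0322]), (117, [378.5, 246.2], [0.5343, -0.1176])]
[(89, [307.2, 218.6], [0.4999, 0.114]), (104, [315.4, 242.6], [0.5036, 0.0302]), (131, [420.7, 255.3], [0.6708, -0.0357]), (137, [348.6, 294.5], [0.5335, -0.1217])]
[0.45967278 0.03707836 0.0750175 ] [-3.14145921e+00  2.12604924e-03 -1.02617774e-01]
```

Request:
apply_moves(
  targets=[
    {"tx": 0, "ty": 0, "tz": -0.4, "rx": 0, "ry": 0, "rz": 0, "grip": 0.19},
    {"tx": 0, "ty": 0, "tz": -0.9, "rx": 0, "ry": 0, "rz": 0, "grip": 0.19},
    {"tx": 0, "ty": 0, "tz": -1.3, "rx": 0, "ry": 0, "rz": 0, "grip": 0.19},
    {"tx": 0.05, "ty": 0, "tz": -1.4, "rx": 0, "ry": 0, "rz": 0, "grip": 0.19},
    {"tx": 0.25, "ty": -0.02, "tz": -1.4, "rx": 0, "ry": 0, "rz": 0, "grip": 0.19},
    {"tx": 0.4, "ty": -0.04, "tz": -1.4, "rx": 0, "ry": 0, "rz": 0, "grip": 0.19},
    {"tx": 0.55, "ty": -0.06, "tz": -1.4, "rx": 0, "ry": 0, "rz": 0, "grip": 0.19},
    {"tx": 0.75, "ty": -0.08, "tz": -1.4, "rx": 0, "ry": 0, "rz": 0, "grip": 0.19},
    {"tx": 1.0, "ty": -0.1, "tz": -1.4, "rx": 0, "ry": 0, "rz": 0, "grip": 0.19},
    {"tx": 1.25, "ty": -0.13, "tz": -1.4, "rx": 0, "ry": 0, "rz": 0, "grip": 0.19},
  ],
)

```text
clock: 6.4
tool_pos: [0.5259, 0.0298, 0.0058]
tool_rot: [3.142, -0.001, -0.103]
contact_force: [0.0, -0.1, 0.3]
width: 0.192
gripper_force: 0.2
```

Request:
apply_moves(
  targets=[
    {"tx": 0.25, "ty": -0.03, "tz": 0, "rx": 0, "ry": 0, "rz": 0, "grip": 0.19},
    {"tx": 0.52, "ty": -0.05, "tz": 0, "rx": 0, "ry": 0, "rz": 0, "grip": 0.19},
    {"tx": 0.8, "ty": -0.08, "tz": 0, "rx": 0, "ry": 0, "rz": 0, "grip": 0.19},
    {"tx": 1.08, "ty": -0.11, "tz": 0, "rx": 0, "ry": 0, "rz": 0, "grip": 0.19},
    {"tx": 1.36, "ty": -0.14, "tz": 0, "rx": 0, "ry": 0, "rz": 0, "grip": 0.19},
    {"tx": 1.64, "ty": -0.17, "tz": 0, "rx": 0, "ry": 0, "rz": 0, "grip": 0.19},
    {"tx": 1.92, "ty": -0.2, "tz": 0, "rx": 0, "ry": 0, "rz": 0, "grip": 0.19},
    {"tx": 2.2, "ty": -0.23, "tz": 0, "rx": 0, "ry": 0, "rz": 0, "grip": 0.19},
    {"tx": 2.4, "ty": -0.25, "tz": 0, "rx": 0, "ry": 0, "rz": 0, "grip": 0.19},
    {"tx": 2.5, "ty": -0.26, "tz": 0, "rx": 0, "ry": 0, "rz": 0, "grip": 0.19},
  ],
)

```text
clock: 7.4
tool_pos: [0.6509, 0.0168, 0.0056]
tool_rot: [3.142, -0.001, -0.103]
contact_force: [0.1, -0.6, 0.6]
width: 0.191
gripper_force: 0.2
```

Request:
apply_moves(
  targets=[
    {"tx": -0.15, "ty": 0.02, "tz": 0, "rx": 0, "ry": 0, "rz": 0, "grip": 0.19},
    {"tx": -0.3, "ty": 0.04, "tz": 0.4, "rx": 0, "ry": 0, "rz": 0, "grip": 0.19},
    {"tx": -0.3, "ty": 0.04, "tz": 0.9, "rx": 0, "ry": 0, "rz": 0, "grip": 0.19},
    {"tx": -0.6, "ty": 0.2, "tz": 1.4, "rx": 0, "ry": 0, "rz": -1.0, "grip": 0.19},
    {"tx": -1.1, "ty": 0.5, "tz": 1.4, "rx": 0, "ry": 0, "rz": -2.1, "grip": 0.19},
    {"tx": -1.7, "ty": 0.95, "tz": 1.4, "rx": 0, "ry": 0, "rz": -3.3, "grip": 0.19},
    {"tx": -2.3, "ty": 1.45, "tz": 1.4, "rx": 0, "ry": 0, "rz": -4.5, "grip": 0.19},
    {"tx": -2.9, "ty": 1.95, "tz": 1.4, "rx": 0, "ry": 0, "rz": -5.7, "grip": 0.19},
    {"tx": -3.4, "ty": 2.35, "tz": 1.4, "rx": 0, "ry": 0, "rz": -6.7, "grip": 0.19},
    {"tx": -3.6, "ty": 2.52, "tz": 1.4, "rx": 0, "ry": 0, "rz": -7.2, "grip": 0.19},
  ],
)

```text
clock: 8.4
tool_pos: [0.4665, 0.1444, 0.0753]
tool_rot: [3.141, 0.001, -0.733]
contact_force: [0.6, -0.6, -0.0]
width: 0.191
gripper_force: 0.0
```

```bash
python3 - <<'E'
from h import *
for n in("top","side"): 
  d=look(n);print([b[0:2]+b[3:] for b in blobs(d,*RED,.014)+blobs(d,*BLUE,.014) if .45<b[3][0]<.75 and abs(b[3][1])<.2])
s=readout.read_state();print(s["tool_pos"],s["tool_rot"],s["qpos"])
E
```

```text
[(132, [305.1, 171.4], [0.6705, 0.0136]), (129, [330.4, 170.3], [0.6723, -0.0323]), (129, [245.7, 265.0], [0.5009, 0.1186]), (113, [378.5, 246.1], [0.5344, -0.1176])]
[(89, [307.2, 218.6], [0.4999, 0.114]), (127, [412.2, 241.2], [0.6688, 0.0086]), (133, [420.6, 255.4], [0.6705, -0.0362]), (130, [348.8, 294.5], [0.5337, -0.1216])]
[0.46783709 0.14388136 0.07550481] [ 3.14113555e+00  5.64545630e-04 -7.29678271e-01] [5.84210692e-02 4.26153525e-01 1.78964235e+00 9.74610872e-05
 9.26518989e-01 2.35883697e+00]
```

Request:
apply_moves(
  targets=[
    {"tx": 0, "ty": 0, "tz": -0.4, "rx": 0, "ry": 0, "rz": 0, "grip": 0.19},
    {"tx": 0, "ty": 0, "tz": -0.9, "rx": 0, "ry": 0, "rz": 0, "grip": 0.19},
    {"tx": 0, "ty": 0, "tz": -1.3, "rx": 0, "ry": 0, "rz": 0, "grip": 0.19},
    {"tx": 0.03, "ty": -0.03, "tz": -1.4, "rx": 0, "ry": 0, "rz": 0, "grip": 0.19},
    {"tx": 0.15, "ty": -0.13, "tz": -1.4, "rx": 0, "ry": 0, "rz": 0, "grip": 0.19},
    {"tx": 0.27, "ty": -0.24, "tz": -1.4, "rx": 0, "ry": 0, "rz": 0, "grip": 0.19},
    {"tx": 0.38, "ty": -0.34, "tz": -1.4, "rx": 0, "ry": 0, "rz": 0, "grip": 0.19},
    {"tx": 0.52, "ty": -0.46, "tz": -1.4, "rx": 0, "ry": 0, "rz": 0, "grip": 0.19},
    {"tx": 0.68, "ty": -0.6, "tz": -1.4, "rx": 0, "ry": 0, "rz": 0, "grip": 0.19},
    {"tx": 0.84, "ty": -0.74, "tz": -1.4, "rx": 0, "ry": 0, "rz": 0, "grip": 0.19},
  ],
)

```text
clock: 9.5
tool_pos: [0.5126, 0.1052, 0.0055]
tool_rot: [-3.141, -0.0, -0.731]
contact_force: [-0.1, 0.5, -0.2]
width: 0.19
gripper_force: 0.2
```

Request:
apply_moves(
  targets=[
    {"tx": 0.16, "ty": -0.14, "tz": 0, "rx": 0, "ry": 0, "rz": 0, "grip": 0.19},
    {"tx": 0.32, "ty": -0.28, "tz": 0, "rx": 0, "ry": 0, "rz": 0, "grip": 0.19},
    {"tx": 0.48, "ty": -0.42, "tz": 0, "rx": 0, "ry": 0, "rz": 0, "grip": 0.19},
    {"tx": 0.64, "ty": -0.57, "tz": 0, "rx": 0, "ry": 0, "rz": 0, "grip": 0.19},
    {"tx": 0.78, "ty": -0.69, "tz": 0, "rx": 0, "ry": 0, "rz": 0, "grip": 0.19},
    {"tx": 0.86, "ty": -0.76, "tz": 0, "rx": 0, "ry": 0, "rz": 0, "grip": 0.19},
    {"tx": 0.86, "ty": -0.76, "tz": 0, "rx": 0, "ry": 0, "rz": 0, "grip": 0.19},
    {"tx": 0.65, "ty": -0.57, "tz": 0.1, "rx": 0, "ry": 0, "rz": 0, "grip": 0.19},
    {"tx": 0.3, "ty": -0.4, "tz": 0.5, "rx": 0, "ry": 0, "rz": 0.5, "grip": 0.19},
    {"tx": 0.0, "ty": -0.4, "tz": 0.9, "rx": 0, "ry": 0, "rz": 1.5, "grip": 0.19},
  ],
)

```text
clock: 10.5
tool_pos: [0.5096, 0.0876, 0.0506]
tool_rot: [3.141, 0.002, -0.597]
contact_force: [-0.1, -0.1, 0.4]
width: 0.191
gripper_force: 0.0
```

```bash
python3 - <<'E'
from h import *
for n in("top","side"): 
  d=look(n);print([b[0:2]+b[3:] for b in blobs(d,*RED,.014)+blobs(d,*BLUE,.014) if .45<b[3][0]<.75 and abs(b[3][1])<.2])
s=readout.read_state();print(s["tool_pos"],s["tool_rot"])
E
```

```text
[(134, [305.1, 171.4], [0.6704, 0.0135]), (128, [330.5, 170.2], [0.6724, -0.0323]), (115, [378.5, 246.1], [0.5344, -0.1177])]
[(105, [351.0, 234.2], [0.569, 0.0477]), (127, [412.2, 241.2], [0.6688, 0.0086]), (135, [420.7, 255.4], [0.6707, -0.036]), (132, [348.7, 294.5], [0.5336, -0.1217])]
[0.51070801 0.08712723 0.05246234] [-3.14028900e+00 -2.03411247e-03 -5.97639012e-01]
```

Request:
apply_moves(
  targets=[
    {"tx": 0.0, "ty": -0.1, "tz": 0, "rx": 0, "ry": 0, "rz": 1.2, "grip": 0.19},
    {"tx": 0.0, "ty": -0.3, "tz": 0, "rx": 0, "ry": 0, "rz": 2.6, "grip": 0.19},
    {"tx": 0.05, "ty": -0.5, "tz": 0, "rx": 0, "ry": 0, "rz": 4.0, "grip": 0.19},
    {"tx": 0.1, "ty": -0.7, "tz": 0, "rx": 0, "ry": 0, "rz": 5.4, "grip": 0.19},
    {"tx": 0.2, "ty": -0.85, "tz": 0, "rx": 0, "ry": 0, "rz": 6.8, "grip": 0.19},
    {"tx": 0.25, "ty": -0.87, "tz": 0, "rx": 0, "ry": 0, "rz": 8.0, "grip": 0.19},
    {"tx": 0.3, "ty": -0.88, "tz": -0.1, "rx": 0, "ry": 0, "rz": 8.65, "grip": 0.19},
    {"tx": 0.3, "ty": -0.88, "tz": -0.4, "rx": 0, "ry": 0, "rz": 8.65, "grip": 0.19},
    {"tx": 0.3, "ty": -0.88, "tz": -0.8, "rx": 0, "ry": 0, "rz": 8.65, "grip": 0.19},
    {"tx": 0.3, "ty": -0.88, "tz": -0.92, "rx": 0, "ry": 0, "rz": 8.65, "grip": 0.19},
  ],
)

```text
clock: 11.6
tool_pos: [0.5254, 0.0425, 0.0023]
tool_rot: [-3.141, 0.003, 0.153]
contact_force: [-0.3, -0.7, -1.1]
width: 0.194
gripper_force: 0.0
```

```bash
python3 - <<'E'
from h import *
for n in("top","side"): 
  d=look(n);print([b[0:2]+b[3:] for b in blobs(d,*RED,.014)+blobs(d,*BLUE,.014) if .45<b[3][0]<.75 and abs(b[3][1])<.2])
s=readout.read_state();print(s["tool_pos"],s["tool_rot"])
E
```

```text
[(134, [305.1, 171.4], [0.6704, 0.0135]), (132, [330.4, 170.4], [0.6722, -0.0322]), (117, [378.5, 246.2], [0.5343, -0.1176])]
[(107, [351.0, 234.3], [0.5691, 0.0474]), (129, [412.1, 241.3], [0.6688, 0.0085]), (136, [420.6, 255.3], [0.6707, -0.0359]), (139, [348.6, 294.7], [0.5333, -0.1221])]
[0.52608729 0.04230876 0.00342661] [-3.14092907e+00  1.99077550e-03  1.53621110e-01]
```

Request:
apply_moves(
  targets=[
    {"tx": 0.2, "ty": 0.03, "tz": 0.04, "rx": 0, "ry": 0, "rz": 0, "grip": 0.19},
    {"tx": 0.38, "ty": 0.06, "tz": 0.04, "rx": 0, "ry": 0, "rz": 0, "grip": 0.19},
    {"tx": 0.52, "ty": 0.09, "tz": 0.04, "rx": 0, "ry": 0, "rz": 0, "grip": 0.19},
    {"tx": 0.72, "ty": 0.12, "tz": 0.04, "rx": 0, "ry": 0, "rz": 0, "grip": 0.19},
    {"tx": 0.96, "ty": 0.16, "tz": 0.04, "rx": 0, "ry": 0, "rz": 0, "grip": 0.19},
    {"tx": 1.24, "ty": 0.21, "tz": 0.04, "rx": 0, "ry": 0, "rz": 0, "grip": 0.19},
    {"tx": 1.54, "ty": 0.26, "tz": 0.04, "rx": 0, "ry": 0, "rz": 0, "grip": 0.19},
    {"tx": 1.84, "ty": 0.31, "tz": 0.04, "rx": 0, "ry": 0, "rz": 0, "grip": 0.19},
    {"tx": 2.14, "ty": 0.36, "tz": 0.04, "rx": 0, "ry": 0, "rz": 0, "grip": 0.19},
    {"tx": 2.35, "ty": 0.4, "tz": 0.04, "rx": 0, "ry": 0, "rz": 0, "grip": 0.19},
  ],
)

```text
clock: 12.7
tool_pos: [0.6453, 0.0622, 0.0065]
tool_rot: [3.141, -0.001, 0.154]
contact_force: [0.2, -0.3, -0.2]
width: 0.187
gripper_force: 0.1
```

Request:
apply_moves(
  targets=[
    {"tx": -0.15, "ty": -0.02, "tz": 0, "rx": 0, "ry": 0, "rz": 0, "grip": 0.19},
    {"tx": -0.3, "ty": -0.05, "tz": 0.3, "rx": 0, "ry": 0, "rz": 0, "grip": 0.19},
    {"tx": -0.3, "ty": -0.05, "tz": 0.8, "rx": 0, "ry": 0, "rz": 0, "grip": 0.19},
    {"tx": -0.5, "ty": -0.05, "tz": 1.4, "rx": 0, "ry": 0, "rz": 0, "grip": 0.19},
    {"tx": -1.0, "ty": -0.05, "tz": 2.0, "rx": 0, "ry": 0, "rz": 0, "grip": 0.19},
    {"tx": -1.6, "ty": -0.1, "tz": 2.5, "rx": 0, "ry": 0, "rz": 0, "grip": 0.19},
    {"tx": -2.3, "ty": -0.2, "tz": 3.0, "rx": 0, "ry": 0, "rz": 0, "grip": 0.19},
    {"tx": -3.0, "ty": -0.3, "tz": 3.4, "rx": 0, "ry": 0, "rz": 0, "grip": 0.19},
    {"tx": -3.7, "ty": -0.4, "tz": 3.6, "rx": 0, "ry": 0, "rz": 0, "grip": 0.19},
    {"tx": -4.2, "ty": -0.4, "tz": 3.7, "rx": 0, "ry": 0, "rz": 0, "grip": 0.19},
  ],
)

```text
clock: 13.7
tool_pos: [0.4319, 0.0418, 0.1921]
tool_rot: [3.141, -0.001, 0.154]
contact_force: [-0.4, 0.4, -0.7]
width: 0.189
gripper_force: 0.0
```

```bash
python3 - <<'E'
from h import *
for n in("top","side"): 
  d=look(n);print([b[0:2]+b[3:] for b in blobs(d,*RED,.014)+blobs(d,*BLUE,.014) if .45<b[3][0]<.75 and abs(b[3][1])<.2])
  cv2.imwrite(f"pics/{n}9.png",d["frame"][:,:,::-1])
s=readout.read_state();print(s["tool_pos"],s["dq"].round(3),s["clock"])
E
```

```text
[(131, [305.2, 171.3], [0.6706, 0.0134]), (132, [330.4, 170.4], [0.6722, -0.0322]), (132, [277.1, 173.9], [0.6661, 0.0643]), (117, [378.5, 246.0], [0.5346, -0.1177])]
[(120, [402.1, 226.4], [0.6647, 0.0595]), (128, [412.1, 241.2], [0.6688, 0.0087]), (132, [420.7, 255.3], [0.6708, -0.0359]), (128, [348.7, 294.2], [0.5337, -0.121])]
[0.43168144 0.04215706 0.19207719] [ 0.006  0.076 -0.079  0.002 -0.02   0.01 ] 13.8
```

View pics/side9.png

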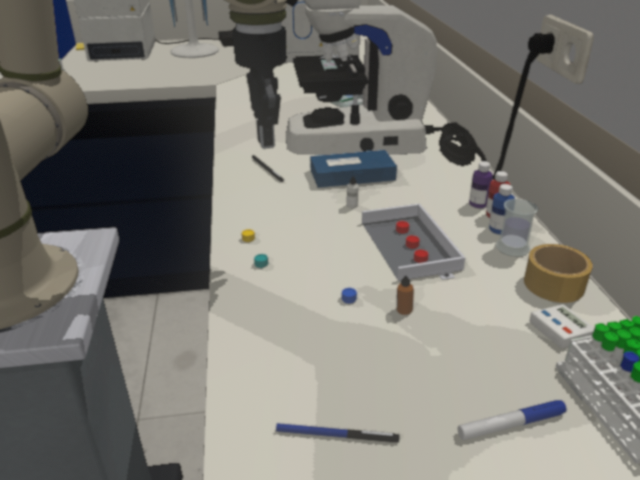

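View pics/top9.png

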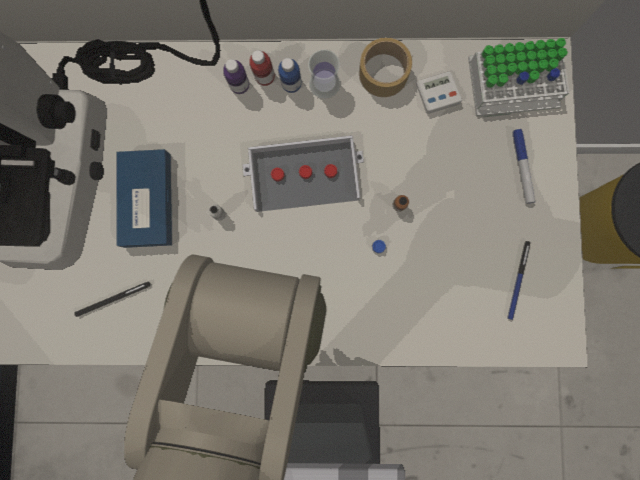

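Both views show the three red caps well inside the bay: top pixels (277,174), (305,171), (330,170). The blue cap (379,246), both bottles and the look-alikes have not moved.

```bash
python3 -c "
from station import env
print(env.hand_in())"
```

```text
the job is handed in; nothing more can be done
None
```

I pushed the three red caps into the collecting bay without lifting them, and the last pictures show all three wholly inside, with the blue cap, both bottles and the look-alikes where they were; I handed the job in at about 14 s of the 64 s allowed, and no verdict came back.

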